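Heft two cartons and pack the case, heavier one at the bottom

ROBOT

A 7-joint arm with a two-finger parallel gripper is mounted at the origin on a cart in front of the work surface, level with it; the furniture and walls round the work are solid. World frame = base frame: x ahead of the robot, y to its left, z up, the work surface at z = 0. Lengths are in m, angles in rad, forces in N, time in s.
With the tool pointing down it reaches from about 0.425 to 0.825 m from the base axis. Payload 3.6 kg.
Tool frame: the origin (TCP) lies at the very end of the fingers, on their centre line; the grasp point (between the pads) lies 19 mm behind it; z points along the fingers, y is the line along which they close (so a half turn about z gives the same grasp; the last joint's range is limited). The gripper opens to 85 mm and grips with 20 to 120 N. Pads are 22 mm wide; open, the fingers measure 114 mm over their backs; the gripper's body (76 mm by 85 mm) begins 54 mm behind the grasp point. The pads swing forward as they close: fully open they stand 13 mm farther back than shut.
Start: joints at [1.262, 0.615, -0.013, 1.423, 0.008, 1.103, -0.04], TCP at [0.181, -0.624, 0.231] pointing down, gripper open.
Joint ranges: [-3.12, 3.12], [-0.3, 2.06], [-1.34, 1.32], [0.26, 2.42], [-1.36, 4.5], [0.01, 1.98], [-2.84, 2.84]. Speed limits (rad/s): [2.79, 2.79, 3.14, 3.14, 3.14, 3.14, 3.14].

INTERFACE

Orientations are given as a rotation vector (axis times angle).
In Python, from rig import bot, vision, workorder gives the robot as it stands.
- The arm moves only by the tool servo_tool, never from a script. Its argument "series" is a list of rows, each an object of numbers: "dx", "dy", "dz": the shift along the tool's x, y, z in cm; "yaw": the turn about the tool's z in rad. In form: [{"dx": .., "dy": .., "dz": .., "yaw": ..}, ...]. A call has 1 to 12 rows; each row is the pose to reach, as a shift and turn from the pose commanded when the call began, along the tool's axes at that moment; what a row does not reach only later rows make up. A row lasts 1/8 s, in which the tool goes at most 62.5 mm and 10.7 degrees, less where a joint would pass 70% of its speed; a pose out of reach is approached as far as the arm can. A call with a gripper value outside its range is refused whole. "grip" is the opening, from 0 (shut) to 1 (fully open), set as the call begins (left out, the last holds). The fingers move at their own pace and stop on an object; "squeeze" is the grip in N (left out, the last holds). Time passes only in rows, so rows that repeat a pose let the fingers close. It gives the time, the measured TCP pose, the force, the opening and the grip force at its end, in the units of the state.
- bot.state(): the state, without advancing time (a new reading comes with each control period).
- vision.snapshot(name): name is "side" or "top" or "wrist"; returns a dict with "color" (480x640x3 uint8, red, green, blue), "mtx" (3x3 intrinsics, pixels), "R" (3x3) and "t" (3): a world point X has camera coordinates R X + t. Camera axes: x right, y down, z forward; pixel columns grow to the right and rows downward; lengths in m; the calibration is good to about 2 mm. A picture is of the moment at which its call begins. There is no depth.
- workorder.close_job(): hands the job in; it is judged then, once.
Trained networks look in the newest picture that a camera, given by its name, has taken for a name from the list of things; names that differ only in an ending like _2 or _b are one class to them, and where a whole thing is asked for, a point or a joint stands for the part that bears it (a point fixed in the world has none). Each returns a list of dicts, best first, with "score" (0 to 1); they miss things now and then, are a little off and sometimes report something else, mostly with a low value. They report only what shows in the picture. A call takes as long as a camera call.
- vision.boxes_of(camera, query): "box" ([centre column, centre row, width, height] in pixels, round what is visible of it).
- vision.landmark_of(camera, query): "uv" ([column, row] in pixels: a listed point, or the origin of a listed thing).
The state is a dict: "time": time; "joint_positions": joint angles; "qvel": joint speeds; "effort": joint torques, N m; "tcp_pos": TCP position; "ee_rot": TCP orientation; "contact_force": force on the tool from outside, world axes, zero at the start; "ft_torque": the same for the moment, N m; "width": finger opening in m; "grip_force": force on a finger pad.
Only numpy, scipy, OpenCV 4.12 (cv2) and the standard library are available. Lean on these libraries where they do the work, as an engineer would, in place of code of your own. Each camera call takes 0.05 s, during which the arm holds its last target. There are 200 camera calls.

TASK

The two identical cartons with blue labels hold different loads, and only lifting them tells which is heavier. Pack both flat into the grey steel case, one on top of the other, with the heavier one at the bottom so that it cannot crush the other, then swing the hinged hold-down flap fully down over them. Set the cartons down rather than dropping them in, and leave the other things on the bench where they are.

Things in the scene. Friction and masses are not known exactly. Their poses are not given: they have to be found in the camera images.
- carton_a: one of two identical closed white cartons with blue label panels, 50 (own x) x 85 (own y) x 32 (z) mm, firm (may be gripped with 50 N); origin: centre of its underside, z up. Weighs between 0.15 and 0.90 kg, which cannot be seen; either may be the heavier, changing from time to time; a difference under 60 g is not judged. Starts right of the case, long side roughly along world x
- carton_b: one of two identical closed white cartons with blue label panels, 50 (own x) x 85 (own y) x 32 (z) mm, firm (may be gripped with 50 N); origin: centre of its underside, z up. Weighs between 0.15 and 0.90 kg, which cannot be seen; either may be the heavier, changing from time to time; a difference under 60 g is not judged. Starts right of the case, long side roughly along world x
- case: fixed grey sheet-steel case, mouth 76 mm above the bench, inside 92 (own x) x 56 (own y) x 70 mm deep, so a carton fits with its 85 mm side along the case's x, about 3 mm play each side. Both long sides (+y, -y) are cut away to the floor over the middle 56 mm for the fingers. Walls 2.5 mm, top 11 mm flaring out 5 mm. Origin: centre of its underside; x points from front to hinge side
- case_floor (a point): centre of the case's inner floor, 6 mm above the bench, axes as the case; two stacked cartons leave 6 mm under the shut flap
- flap_hinge (a point): middle of the hinge axis, 54.5 mm behind the case's centre (own +x), 77.5 mm above the bench; the axis runs along the case's y
- flap_edge (a point): middle of the flap's free edge, 67 mm from the hinge; a thumb tab 30 mm wide reaches 14 mm beyond it. The flap is grey sheet, 72 mm wide, 2.5 mm thick, with 8 mm turned-down rims along its sides; it covers the rear two thirds of the mouth; its outer face looks away from the robot while it stands open
- case_flap (a joint): flap angle in rad: 0 is fully down (resting level on the mouth), 1.6 stands upright, larger leans back, away from the robot; starts at 1.75 to 2.05, limit 2.2; a stiff hinge (0.06 N m of friction) that stays where it is left: about 1 to 2 N on the flap moves it
- padlock: silver padlock lying flat, 72x50x14 mm; origin: centre of its underside; a bystander, to be left alone
- marker: white marker pen with blue cap lying flat, 129x17x17 mm; origin: centre of its underside; a bystander, to be left alone
- tape: roll of brown tape lying flat, 81 mm across, 19 mm high; origin: centre of its underside; a bystander, to be left alone
- bits_carton: smaller carton with red label panels, 46x70x40 mm, not to be packed; origin: centre of its underside; a bystander, to be left alone

How it is judged:
On the way, in this order (a step that is already met when the one before it is completed fails the run):
1. a carton lies flat on the floor of the case (((x of carton_a in the frame of case_floor between -0.007 and 0.007 m and y of carton_a in the frame of case_floor between -0.007 and 0.007 m and z of carton_a in the frame of case_floor between -0.004 and 0.005 m and angle between carton_a's own z axis and vertical below 0.08 rad) or (x of carton_b in the frame of case_floor between -0.007 and 0.007 m and y of carton_b in the frame of case_floor between -0.007 and 0.007 m and z of carton_b in the frame of case_floor between -0.004 and 0.005 m and angle between carton_b's own z axis and vertical below 0.08 rad))), for 0.2 s.
2. both cartons lie in the case, released, the heavier (or equal within 60 g) below the other (((x of carton_a in the frame of case_floor between -0.007 and 0.007 m and y of carton_a in the frame of case_floor between -0.007 and 0.007 m and z of carton_a in the frame of case_floor between -0.004 and 0.005 m and angle between each of carton_a, carton_b's own z axis and vertical below 0.08 rad and x of carton_b in the frame of case_floor between -0.007 and 0.007 m and y of carton_b in the frame of case_floor between -0.007 and 0.007 m and z of carton_b in the frame of case_floor between 0.027 and 0.037 m and contact force between carton_a and case above 9.21 N) or (x of carton_b in the frame of case_floor between -0.007 and 0.007 m and y of carton_b in the frame of case_floor between -0.007 and 0.007 m and z of carton_b in the frame of case_floor between -0.004 and 0.005 m and angle between each of carton_b, carton_a's own z axis and vertical below 0.08 rad and x of carton_a in the frame of case_floor between -0.007 and 0.007 m and y of carton_a in the frame of case_floor between -0.007 and 0.007 m and z of carton_a in the frame of case_floor between 0.027 and 0.037 m and contact force between carton_a and carton_b below 5.5 N)) and linear speed of each of carton_a, carton_b below 0.02 m/s and not (contact force between the fingers and carton_a above 0.05 N) and not (contact force between the fingers and carton_b above 0.05 N)), for 0.3 s.
At the end, for the whole second after the job is handed in: Both cartons lie flat in the case, one on the floor (within 5 mm) and the other directly on it, centred within 7 mm, upright within 0.08 rad, the heavier at the bottom (either order if they differ by less than 60 g); the flap is down to within 0.06 rad; all at rest (((x of carton_a in the frame of case_floor between -0.007 and 0.007 m and y of carton_a in the frame of case_floor between -0.007 and 0.007 m and z of carton_a in the frame of case_floor between -0.004 and 0.005 m and angle between each of carton_a, carton_b's own z axis and vertical below 0.08 rad and x of carton_b in the frame of case_floor between -0.007 and 0.007 m and y of carton_b in the frame of case_floor between -0.007 and 0.007 m and z of carton_b in the frame of case_floor between 0.027 and 0.037 m and contact force between carton_a and case above 9.21 N) or (x of carton_b in the frame of case_floor between -0.007 and 0.007 m and y of carton_b in the frame of case_floor between -0.007 and 0.007 m and z of carton_b in the frame of case_floor between -0.004 and 0.005 m and angle between each of carton_b, carton_a's own z axis and vertical below 0.08 rad and x of carton_a in the frame of case_floor between -0.007 and 0.007 m and y of carton_a in the frame of case_floor between -0.007 and 0.007 m and z of carton_a in the frame of case_floor between 0.027 and 0.037 m and contact force between carton_a and carton_b below 5.5 N)) and value of joint case_flap below 0.06 rad and linear speed of each of carton_a, carton_b below 0.02 m/s); the robot touches nothing.
It fails at once if a carton is dropped into the case (a free fall of more than about 30 mm, moving faster than 0.8 m/s in the case) ((horizontal distance between carton_a and case_floor below 0.03 m and z of carton_a in the frame of case_floor below 0.07 m and linear speed of carton_a above 0.8 m/s) or (horizontal distance between carton_b and case_floor below 0.03 m and z of carton_b in the frame of case_floor below 0.07 m and linear speed of carton_b above 0.8 m/s)).
It fails at once if a bystander (padlock, marker, tape roll, red-labelled carton) is moved by more than 30 mm (distance of any of padlock, marker, tape, bits_carton from where it was at the start of the episode above 0.03 m).
It also fails if it takes over 72 s, if anything falls off the work surface, if the arm or the gripper's body presses on something with over 40 N, if the wrist force passes 120 N, or if a joint passes its speed limit or range.

## Working session

There is one attempt and no reset: what is moved stays moved. The work goes in short steps, Python scripts to look and compute and a tool call to move; the robot and the scene stay as the last step left them, time stands still between calls to the robot, and variables do not carry over. Pictures are saved under pics/ and viewed, at most 14 in all, crops included, and the job is handed in when it is done.

Besides the shell and the picture viewer there is one more tool, called after "Request:" by a JSON object that holds its "api" and its "payload", one argument or row to a line. servo_tool: Moves the arm, as the interface text tells. Its arguments: {"type":"object","properties":{"series":{"type":"array","items":{"type":"object","properties":{"dx":{"type":"number"},"dy":{"type":"number"},"dz":{"type":"number"},"yaw":{"type":"number"}}}},"grip":{"type":"number"},"squeeze":{"type":"number"}},"required":["series"]}

```bash
mkdir -p pics; cat > h.py <<'E'
import numpy as np, cv2
from rig import bot, vision, workorder
def ray(s,uv):
    d=s["R"].T@np.linalg.inv(s["mtx"])@np.array([uv[0],uv[1],1.]); c=-s["R"].T@s["t"]; return c,d
def onz(s,uv,z):
    c,d=ray(s,uv); return c+d*(z-c[2])/d[2]
def save(s,n): cv2.imwrite(f"pics/{n}.png",s["color"][:,:,::-1])
def proj(s,X):
    p=s["mtx"]@(s["R"]@np.array(X)+s["t"]); return p[:2]/p[2]
E
python3 - <<'E'
from h import *
np.set_printoptions(precision=4,suppress=True)
st=bot.state(); print(st)
for c in("top","side"):
    s=vision.snapshot(c); save(s,c+"0"); print(c,-s["R"].T@s["t"],s["R"][2],s["mtx"][0,0])
    for q in("carton_a","case","case_floor","flap_hinge","flap_edge","padlock","marker","tape","bits_carton"):
        z={"case_floor":.006,"flap_hinge":.0775}.get(q,0)
        for r in vision.landmark_of(c,q)[:3]: print(q,round(r["score"],2),np.round(r["uv"]),onz(s,r["uv"],z))
E
```

```text
{'time': 0.0, 'joint_positions': array([ 1.2615,  0.6159, -0.0126,  1.4249,  0.0081,  1.1034, -0.0404]), 'qvel': array([-0.0001,  0.0002,  0.0014,  0.0005, -0.0012,  0.    ,  0.0004]), 'effort': array([ -0.    , -46.9219,   0.2586, -17.1036,   0.0098,   0.0096,
         0.    ]), 'tcp_pos': array([ 0.1812, -0.6235,  0.2301]), 'ee_rot': array([-3.1077, -0.4424,  0.0006]), 'contact_force': array([-0.2283,  0.3974, -0.0776]), 'ft_torque': array([0.0176, 0.0273, 0.0078]), 'grip_force': 0.0, 'width': 0.08545245301093808}
top [ 0.3217 -0.2964  0.9111] [ 0.2004  0.019  -0.9795] 474.57697001015515
carton_a 0.84 [401. 248.] [ 0.5218 -0.447   0.    ]
case 0.63 [227. 252.] [ 0.4831 -0.1087  0.    ]
case_floor 0.61 [228. 250.] [ 0.4878 -0.1106  0.006 ]
flap_hinge 0.95 [218. 215.] [ 0.5363 -0.0995  0.0775]
flap_edge 0.57 [209. 194.] [ 0.5989 -0.0583  0.    ]
padlock 0.94 [234. 322.] [ 0.3515 -0.1389  0.    ]
padlock 0.45 [209. 193.] [ 0.6001 -0.0581  0.    ]
marker 0.58 [323. 231.] [ 0.5434 -0.293   0.    ]
tape 0.94 [410. 336.] [ 0.3547 -0.4729  0.    ]
tape 0.49 [299. 320.] [ 0.3645 -0.2621  0.
[... 209 characters left out ...]
] [ 0.5186 -0.4622  0.    ]
carton_a 0.25 [333. 203.] [ 0.5804 -0.5565  0.    ]
case 0.58 [261. 329.] [ 0.4858 -0.1221  0.    ]
case_floor 0.7 [255. 327.] [ 0.4922 -0.1152  0.006 ]
flap_hinge 0.81 [220. 290.] [ 0.5439 -0.1022  0.0775]
flap_hinge 0.66 [338. 353.] [ 0.3158 -0.0759  0.0775]
flap_hinge 0.63 [360. 299.] [ 0.3367 -0.1898  0.0775]
flap_edge 0.79 [197. 259.] [ 0.7176 -0.2202  0.    ]
padlock 0.84 [338. 353.] [ 0.3466 -0.137   0.    ]
padlock 0.38 [288. 265.] [ 0.5402 -0.2926  0.    ]
padlock 0.16 [331. 205.] [ 0.5789 -0.5445  0.    ]
marker 0.8 [288. 264.] [ 0.5435 -0.2961  0.    ]
tape 0.95 [407. 248.] [ 0.3528 -0.459   0.    ]
bits_carton 0.59 [328. 202.] [ 0.5913 -0.5524  0.    ]
```

View pics/top0.png

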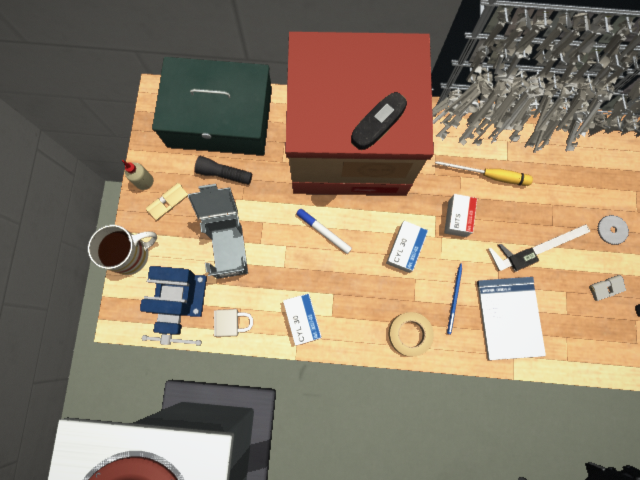

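View pics/side0.png

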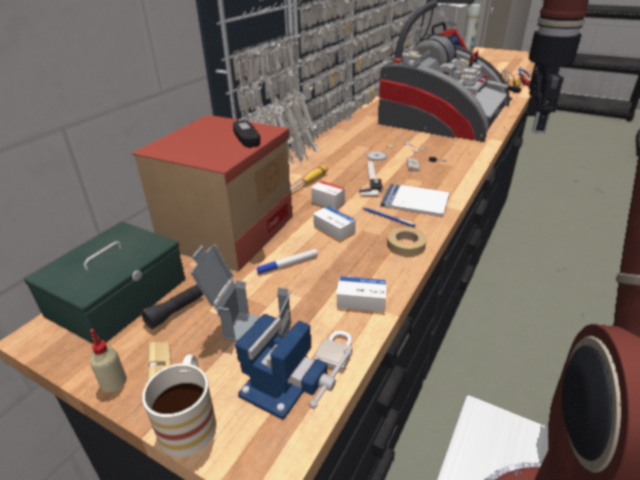

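The top view shows the cartons at about (407,247) and (302,319). The case is at (227,250) with its flap open at (212,205), the vise at (172,300) close on its left, and the padlock at (232,322). The side view agrees. Next I'll fit the carton poses by silhouette.

```bash
cat >> h.py <<'E'
from scipy.optimize import minimize
def box_pts(p,dx,dy,h,z0=0):
    x,y,a=p; c,s=np.cos(a),np.sin(a)
    return [(x+c*u-s*v,y+s*u+c*v,z) for u in(-dx/2,dx/2) for v in(-dy/2,dy/2) for z in(z0,z0+h)]
def mask(s):
    hsv=cv2.cvtColor(s["color"],cv2.COLOR_RGB2HSV)
    wood=(hsv[...,0]<28)&(hsv[...,1]>65)
    return (~wood).astype(np.uint8)
def fit(snaps,p0,dims,pad=9,z0=0):
    data=[]
    for s in snaps:
        q=np.array([proj(s,X) for X in box_pts(p0,*dims,z0)]); a=np.floor(q.min(0)-pad).astype(int); b=np.ceil(q.max(0)+pad).astype(int)
        a=np.maximum(a,0); b=np.minimum(b,[639,479])
        data.append((s,a,b,cv2.resize(mask(s)[a[1]:b[1],a[0]:b[0]].astype(np.float32),None,fx=4,fy=4)))
    def cost(p):
        e=0
        for s,a,b,m in data:
            q=np.array([proj(s,X) for X in box_pts(p,*dims,z0)])
            hull=cv2.convexHull(((q-a+.5)*4*16).astype(np.int32))
            r=np.zeros(m.shape,np.float32); cv2.fillConvexPoly(r,hull,1,cv2.LINE_AA,4)
            e+=np.abs(r-m).sum()/r.sum()
        return e
    best=None
    for da in(-.3,-.15,0,.15,.3):
        x0=np.array(p0)+[0,0,da]
        r=minimize(cost,x0,method="Nelder-Mead",options=dict(initial_simplex=np.array([x0,x0+[.008,0,0],x0+[0,.008,0],x0+[0,0,.15]])))
        if best is None or r.fun<best.fun: best=r
    return best.x,best.fun
E
python3 - <<'E'
from h import *
np.set_printoptions(precision=4,suppress=True)
T=vision.snapshot("top"); S=vision.snapshot("side")
# angle: own y (85) roughly along x -> a about -pi/2 
for p0 in((.525,-.455,-1.57-.3),(.366,-.268,-1.57+.1)):
    for n,sn in(("T",[T]),("S",[S]),("TS",[T,S])): print(n,*fit(sn,p0,(.05,.085,.032)))
E
```

```text
T [ 0.5244 -0.4562 -1.8722] 0.20221900939941406
S [ 0.5254 -0.4581 -1.9188] 0.36725226044654846
TS [ 0.5249 -0.4568 -1.879 ] 0.5839285850524902
T [ 0.3678 -0.2677 -1.2069] 0.25098916888237
S [ 0.369  -0.2692 -1.2018] 0.042137861251831055
TS [ 0.3683 -0.2681 -1.2189] 0.30984383821487427
```

```bash
cat >> h.py <<'E'
from scipy.spatial.transform import Rotation as Ro
def go(x,y,z,a):
    "deltas (cm, rad) to put TCP at x,y,z with closing axis along world angle a (mod pi)"
    st=bot.state(); R=Ro.from_rotvec(st["ee_rot"]).as_matrix()
    d=R.T@(np.array([x,y,z])-st["tcp_pos"])*100
    cur=np.arctan2(R[1,1],R[0,1]); w=-(a-cur); w=(w+np.pi/2)%np.pi-np.pi/2
    print("d cm",np.round(d,2),"yaw",round(w,3),"j7",np.round(st["joint_positions"][6],2),"t",round(st["time"],2),"F",np.round(st["contact_force"],2),"tcp",np.round(st["tcp_pos"],4))
E
python3 -c "
from h import *
go(.525,-.457,.10,-1.88)"
```

```text
d cm [37.66 -6.46 13.13] yaw 0.592 j7 -0.04 t 1.1 F [ 0.04 -0.55  0.71] tcp [ 0.1814 -0.6242  0.2313]
```

Request:
{"api": "servo_tool", "payload": {
  "series": [
    {"dx": 5.4,"dy": -0.9,"dz": 1,"yaw": 0.1},
    {"dx": 10.8,"dy": -1.9,"dz": 2,"yaw": 0.2},
    {"dx": 16.1,"dy": -2.8,"dz": 4,"yaw": 0.3},
    {"dx": 21.5,"dy": -3.7,"dz": 6,"yaw": 0.4},
    {"dx": 26.9,"dy": -4.6,"dz": 8,"yaw": 0.5},
    {"dx": 32.3,"dy": -5.5,"dz": 10,"yaw": 0.592},
    {"dx": 37.66,"dy": -6.46,"dz": 13.1,"yaw": 0.592},
    {"dx": 37.66,"dy": -6.46,"dz": 13.1,"yaw": 0.592},
    {"dx": 37.66,"dy": -6.46,"dz": 13.1,"yaw": 0.592},
    {"dx": 37.66,"dy": -6.46,"dz": 13.1,"yaw": 0.592}
  ],
  "grip": 1
}}

```text
time: 2.35
tcp_pos: [0.5233, -0.4593, 0.1013]
ee_rot: [3.101, -0.488, 0.0]
contact_force: [-0.7, -0.4, -0.8]
width: 0.0857
grip_force: 0.0
```

```bash
python3 -c "
from h import *
F=[]
for i in range(10): vision.snapshot('wrist'); F.append(bot.state()['contact_force'][2])
print('Fz0',np.mean(F),np.std(F))
s=vision.snapshot('wrist'); save(s,'w1')
print(fit([s],(.525,-.457,-1.88),(.05,.085,.032)))
go(.525,-.457,.005,-1.88)"
```

```text
Fz0 -0.16396379653659426 0.5835799058192848
(array([ 0.52255197, -0.45514198, -1.87280778]), np.float64(0.022474059835076332))
d cm [0.   0.   9.53] yaw 0.0 j7 -1.09 t 2.9 F [1.55 0.25 1.09] tcp [ 0.525  -0.457   0.1003]
```

Request:
{"api": "servo_tool", "payload": {
  "series": [
    {"dx": -0.2,"dz": 3},
    {"dx": -0.2,"dz": 6},
    {"dx": -0.2,"dz": 8},
    {"dx": -0.2,"dz": 9.5},
    {"dx": -0.2,"dz": 9.5},
    {"dx": -0.2,"dz": 9.5}
  ]
}}

```text
invalid input
```

Request:
{"api": "servo_tool", "payload": {
  "series": [
    {"dx": 0},
    {"dx": 0},
    {"dx": 0},
    {"dx": 0},
    {"dx": 0},
    {"dx": 0},
    {"dx": 0},
    {"dx": 0}
  ],
  "grip": 0,
  "squeeze": 42
}}

```text
invalid input
```

Request:
{"api": "servo_tool", "payload": {
  "series": [
    {"dz": -1},
    {"dz": -3},
    {"dz": -5},
    {"dz": -7},
    {"dz": -7},
    {"dz": -7},
    {"dz": -7},
    {"dz": -7}
  ]
}}

```text
invalid input
```

```bash
python3 -c "
from h import *
F=[]
for i in range(12): s=vision.snapshot('wrist'); F.append(bot.state()['contact_force'][2])
print('Fz',np.mean(F),np.std(F),bot.state()['width'],bot.state()['grip_force'],bot.state()['effort'])
save(s,'w2')
go(.525,-.457,.005,-1.88)"
```

```text
Fz 0.04523892004784993 0.501984112140115 0.08561876981452486 0.0 [-3.66827357e-03 -5.26372898e+01  2.45671168e+00 -1.51170874e+01
  8.72800854e-03  1.53213277e-03  1.08813421e-05]
d cm [0.   0.   9.53] yaw 0.0 j7 -1.09 t 3.5 F [ 0.04  0.16 -0.28] tcp [ 0.525  -0.457   0.1003]
```

View pics/w2.png

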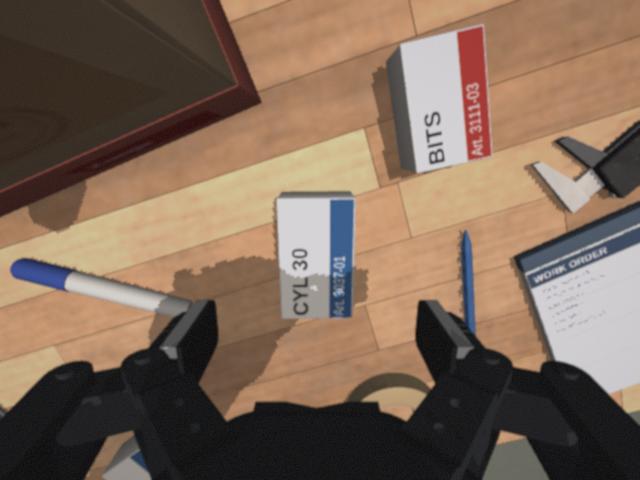

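The carton is centred between the fingers at about (315,255), and the marker's tail at (190,300) is clear. The move calls were rejected because every row needs all four keys.

Request:
{"api": "servo_tool", "payload": {
  "series": [
    {"dx": -0.2,"dy": 0,"dz": 3,"yaw": 0},
    {"dx": -0.2,"dy": 0,"dz": 6,"yaw": 0},
    {"dx": -0.2,"dy": 0,"dz": 8,"yaw": 0},
    {"dx": -0.2,"dy": 0,"dz": 9.5,"yaw": 0},
    {"dx": -0.2,"dy": 0,"dz": 9.5,"yaw": 0},
    {"dx": -0.2,"dy": 0,"dz": 9.5,"yaw": 0}
  ]
}}

```text
time: 4.25
tcp_pos: [0.5238, -0.4571, 0.0063]
ee_rot: [3.103, -0.484, 0.003]
contact_force: [-0.2, -0.7, -0.2]
width: 0.0855
grip_force: 0.0
```

Request:
{"api": "servo_tool", "payload": {
  "series": [
    {"dx": 0,"dy": 0,"dz": 0,"yaw": 0},
    {"dx": 0,"dy": 0,"dz": 0,"yaw": 0},
    {"dx": 0,"dy": 0,"dz": 0,"yaw": 0},
    {"dx": 0,"dy": 0,"dz": 0,"yaw": 0},
    {"dx": 0,"dy": 0,"dz": 0,"yaw": 0},
    {"dx": 0,"dy": 0,"dz": 0,"yaw": 0}
  ],
  "grip": 0,
  "squeeze": 42
}}

```text
time: 5.0
tcp_pos: [0.5236, -0.4566, 0.0063]
ee_rot: [3.104, -0.483, 0.002]
contact_force: [-0.4, 0.7, 5.8]
width: 0.0487
grip_force: 47.3
```

Request:
{"api": "servo_tool", "payload": {
  "series": [
    {"dx": 0,"dy": 0,"dz": -1,"yaw": 0},
    {"dx": 0,"dy": 0,"dz": -3,"yaw": 0},
    {"dx": 0,"dy": 0,"dz": -5,"yaw": 0},
    {"dx": 0,"dy": 0,"dz": -7,"yaw": 0},
    {"dx": 0,"dy": 0,"dz": -7,"yaw": 0},
    {"dx": 0,"dy": 0,"dz": -7,"yaw": 0}
  ]
}}

```text
time: 5.75
tcp_pos: [0.5227, -0.4559, 0.075]
ee_rot: [-3.103, 0.484, 0.001]
contact_force: [-0.7, 0.3, -5.2]
width: 0.0491
grip_force: 46.2
```

```bash
python3 -c "
from h import *
F=[]
for i in range(12): s=vision.snapshot('wrist'); F.append(bot.state()['contact_force'][2])
print('Fz',np.mean(F),np.std(F),bot.state()['width'],bot.state()['grip_force'],bot.state()['effort'])
T=vision.snapshot('top'); 
print(fit([T],(.365,-.268,-1.21),(.05,.085,.032)))
save(s,'w3')
go(.3684,-.2682,.20,-1.21)"
```

```text
Fz -4.967257590605701 0.4741830645665188 0.04894169744165403 46.21268391609192 [-2.78597845e-04 -5.62883484e+01  2.67930999e+00 -1.58773559e+01
  1.18183254e-02  8.63183755e-03 -6.61382160e-06]
(array([ 0.30594086, -0.30406667,  0.75262505]), np.float64(0.673686146736145))
d cm [-20.46 -13.22 -12.47] yaw -0.67 j7 -1.09 t 6.4 F [-0.98  0.08 -4.69] tcp [ 0.5231 -0.4564  0.0753]
```

Request:
{"api": "servo_tool", "payload": {
  "series": [
    {"dx": 0,"dy": 0,"dz": 3,"yaw": 0},
    {"dx": 0,"dy": 0,"dz": 5,"yaw": 0},
    {"dx": 0,"dy": 0,"dz": 6.3,"yaw": 0},
    {"dx": 0,"dy": 0,"dz": 6.9,"yaw": 0},
    {"dx": 0,"dy": 0,"dz": 6.9,"yaw": 0}
  ]
}}

```text
time: 7.02
tcp_pos: [0.5236, -0.4569, 0.0069]
ee_rot: [3.103, -0.484, 0.002]
contact_force: [0.4, 0.1, -4.1]
width: 0.0495
grip_force: 46.1
```

Request:
{"api": "servo_tool", "payload": {
  "series": [
    {"dx": 0,"dy": 0,"dz": 0,"yaw": 0},
    {"dx": 0,"dy": 0,"dz": 0,"yaw": 0},
    {"dx": 0,"dy": 0,"dz": 0,"yaw": 0},
    {"dx": 0,"dy": 0,"dz": -3,"yaw": 0},
    {"dx": 0,"dy": 0,"dz": -6,"yaw": 0},
    {"dx": 0,"dy": 0,"dz": -9,"yaw": 0}
  ],
  "grip": 1
}}

```text
time: 7.78
tcp_pos: [0.5232, -0.4565, 0.0976]
ee_rot: [3.104, -0.484, 0.001]
contact_force: [-0.2, -0.1, 0.9]
width: 0.0855
grip_force: 0.0
```

Request:
{"api": "servo_tool", "payload": {
  "series": [
    {"dx": -4,"dy": -2.6,"dz": 0,"yaw": -0.13},
    {"dx": -8,"dy": -5.2,"dz": 0,"yaw": -0.27},
    {"dx": -12,"dy": -7.8,"dz": 0,"yaw": -0.4},
    {"dx": -16,"dy": -10.4,"dz": 0,"yaw": -0.54},
    {"dx": -20.4,"dy": -13.2,"dz": 0,"yaw": -0.67},
    {"dx": -20.4,"dy": -13.2,"dz": 0,"yaw": -0.67},
    {"dx": -20.4,"dy": -13.2,"dz": 0,"yaw": -0.67}
  ]
}}

```text
time: 8.65
tcp_pos: [0.3701, -0.2696, 0.097]
ee_rot: [3.089, 0.562, 0.003]
contact_force: [-0.0, -0.8, 0.5]
width: 0.0855
grip_force: 0.0
```

```bash
python3 -c "
from h import *
S=vision.snapshot('wrist'); p,e=fit([S],(.367,-.268,-1.21),(.05,.085,.032)); print(p,e)
save(S,'w4')
go(p[0],p[1],.006,p[2])"
```

```text
[ 0.36759887 -0.2676499  -1.21116907] 0.025647222995758057
d cm [-0.2  -0.34  9.09] yaw 0.0 j7 -0.68 t 8.7 F [-0.16 -0.77  0.52] tcp [ 0.3704 -0.27    0.0969]
```

Request:
{"api": "servo_tool", "payload": {
  "series": [
    {"dx": -0.1,"dy": -0.2,"dz": 3,"yaw": 0},
    {"dx": -0.1,"dy": -0.2,"dz": 6,"yaw": 0},
    {"dx": -0.1,"dy": -0.2,"dz": 8,"yaw": 0},
    {"dx": -0.1,"dy": -0.2,"dz": 9.1,"yaw": 0},
    {"dx": -0.1,"dy": -0.2,"dz": 9.1,"yaw": 0}
  ]
}}

```text
time: 9.32
tcp_pos: [0.3677, -0.2676, 0.0048]
ee_rot: [-3.091, -0.563, 0.001]
contact_force: [-0.2, -0.3, -0.5]
width: 0.0857
grip_force: 0.0
```

Request:
{"api": "servo_tool", "payload": {
  "series": [
    {"dx": 0,"dy": 0,"dz": 0,"yaw": 0},
    {"dx": 0,"dy": 0,"dz": 0,"yaw": 0},
    {"dx": 0,"dy": 0,"dz": 0,"yaw": 0},
    {"dx": 0,"dy": 0,"dz": 0,"yaw": 0},
    {"dx": 0,"dy": 0,"dz": 0,"yaw": 0},
    {"dx": 0,"dy": 0,"dz": 0,"yaw": 0}
  ],
  "grip": 0,
  "squeeze": 42
}}

```text
time: 10.07
tcp_pos: [0.3679, -0.2677, 0.0063]
ee_rot: [3.089, 0.563, 0.003]
contact_force: [0.3, -0.4, 6.4]
width: 0.0494
grip_force: 44.8
```

Request:
{"api": "servo_tool", "payload": {
  "series": [
    {"dx": 0,"dy": 0,"dz": -1,"yaw": 0},
    {"dx": 0,"dy": 0,"dz": -3,"yaw": 0},
    {"dx": 0,"dy": 0,"dz": -5,"yaw": 0},
    {"dx": 0,"dy": 0,"dz": -7,"yaw": 0},
    {"dx": 0,"dy": 0,"dz": -7,"yaw": 0},
    {"dx": 0,"dy": 0,"dz": -7,"yaw": 0}
  ]
}}

```text
time: 10.82
tcp_pos: [0.3664, -0.2664, 0.0747]
ee_rot: [-3.089, -0.564, 0.002]
contact_force: [0.3, -0.3, -6.5]
width: 0.0494
grip_force: 46.2
```

```bash
python3 -c "
from h import *
F=[]
for i in range(12): s=vision.snapshot('wrist'); F.append(bot.state()['contact_force'][2])
print('Fz',np.mean(F),np.std(F),bot.state()['width'],bot.state()['grip_force'])
for c in ('top','side','wrist'):
  s=vision.snapshot(c)
  for q,z in (('case_floor',.006),('case',0),('flap_hinge',.0775)):
    for r in vision.landmark_of(c,q)[:1]: print(c,q,r['score'],onz(s,r['uv'],z)[:2])
go(.49,-.113,.2,.23+1.571)"
```

```text
Fz -6.6137059885023355 0.4730443482139012 0.04915399939348327 46.231112480163574
top case_floor 0.71 [ 0.48558783 -0.11457001]
top case 0.74 [ 0.48457136 -0.10771435]
top flap_hinge 0.59 [ 0.5361474  -0.09550071]
side case_floor 0.73 [ 0.48954517 -0.11614614]
side case 0.88 [ 0.48284222 -0.11995856]
side flap_hinge 0.67 [ 0.53919157 -0.09774093]
d cm [ 16.92 -10.08 -12.46] yaw 0.131 j7 -0.68 t 12.03 F [-0.53  0.28 -5.54] tcp [ 0.3673 -0.267   0.0753]
```

The near carton reads 6.6 N and the far one 4.95 N, about 0.67 kg against 0.50 kg, so the near one goes at the bottom. I'm raising it beside the case to measure the case with the wrist camera.

Request:
{"api": "servo_tool", "payload": {
  "series": [
    {"dx": 1,"dy": 0,"dz": -4,"yaw": 0},
    {"dx": 3,"dy": -0.5,"dz": -8,"yaw": 0.05},
    {"dx": 6,"dy": -1,"dz": -11,"yaw": 0.1},
    {"dx": 9.4,"dy": -1.5,"dz": -12.5,"yaw": 0.13},
    {"dx": 9.4,"dy": -1.5,"dz": -12.5,"yaw": 0.13},
    {"dx": 9.4,"dy": -1.5,"dz": -12.5,"yaw": 0.13}
  ]
}}

```text
time: 12.78
tcp_pos: [0.4485, -0.2196, 0.1996]
ee_rot: [-3.12, -0.362, 0.004]
contact_force: [-1.1, -1.1, -6.3]
width: 0.0495
grip_force: 48.3
```

```bash
python3 -c "
from h import *
s=vision.snapshot('wrist'); save(s,'w5'); np.savez('w5.npz',**s)
for q,z in (('case_floor',.006),('case',0),('flap_hinge',.0775)):
    for r in vision.landmark_of('wrist',q)[:1]: print(q,r['uv'],r['score'],onz(s,r['uv'],z)[:2])
go(.49,-.113,.2,.23+1.571)"
```

```text
case_floor [219.2, 153.1] 0.76 [ 0.48812631 -0.11304259]
case [219.6, 155.0] 0.95 [ 0.48587163 -0.11209369]
flap_hinge [182.9, 80.1] 0.78 [ 0.53891469 -0.09929318]
d cm [ 6.47 -9.52 -0.03] yaw -0.001 j7 -0.93 t 12.97 F [-0.39 -0.14 -6.53] tcp [ 0.4487 -0.2204  0.1997]
```

View pics/w5.png

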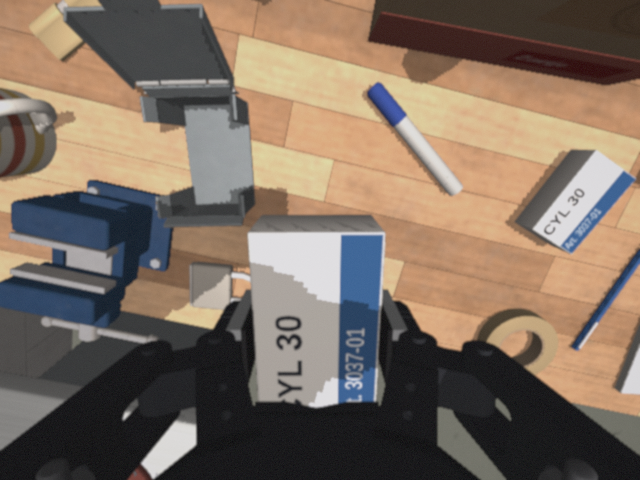

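```bash
cat > ov.py <<'E'
from h import *
import sys
s=dict(np.load('w5.npz')); k=6; x0,y0,x1,y1=130,70,260,170+65
def draw(p,fn):
    im=cv2.resize(s["color"][y0:y1,x0:x1,::-1],None,fx=k*.95,fy=k*.95*.6/.6,interpolation=cv2.INTER_CUBIC); kk=k*.95
    im=im[:600].copy()
    for dx,dy,z,col in((.092,.056,.006,(0,255,0)),(.097,.061,.0,(255,0,255)),(.102,.066,.076,(0,0,255)),(.097,.061,.065,(0,255,255))):
        c,sn=np.cos(p[2]),np.sin(p[2]); q=[]
        for u,v in((-1,-1),(-1,1),(1,1),(1,-1)):
            u*=dx/2;v*=dy/2; q.append((proj(s,(p[0]+c*u-sn*v,p[1]+sn*u+c*v,z))-[x0,y0]+.5)*kk)
        cv2.polylines(im,[np.int32(q)],True,col,1,cv2.LINE_AA)
    h=[(proj(s,(p[0]+c*.0545-sn*v,p[1]+sn*.0545+c*v,.0775))-[x0,y0]+.5)*kk for v in(-.036,.036)]
    cv2.line(im,*[tuple(int(t) for t in a) for a in h],(255,128,0),1)
    cv2.imwrite(fn,im[:600,:800])
draw([float(a) for a in sys.argv[1:4]],sys.argv[4])
E
python3 ov.py .4875 -.113 .26 pics/ov1.png
```

```text
(no output)
```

View pics/ov1.png

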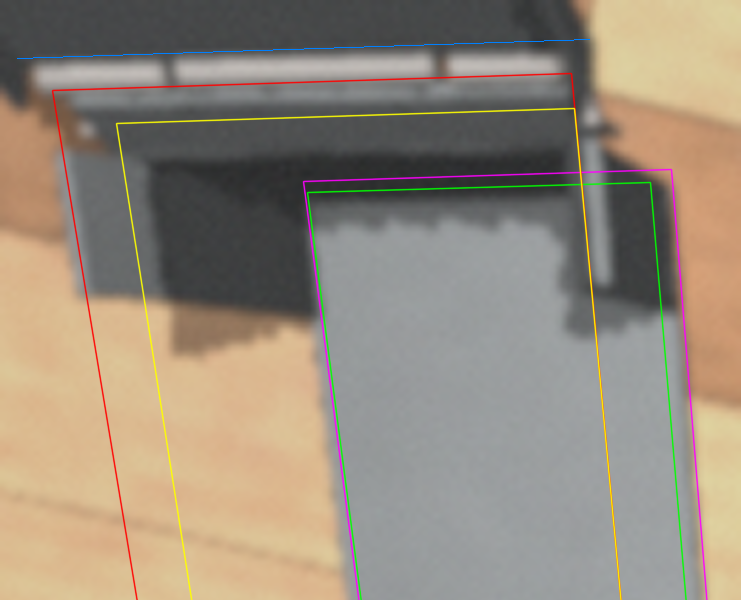

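Hinge and floor edges in the overlay show the case turned about 0.025 rad less than the model, with y within 1 mm. The front wall still needs checking for x.

```bash
sed -i 's/x0,y0,x1,y1=.*/x0,y0,x1,y1=130,135,260,240/' ov.py; python3 ov.py .487 -.1125 .235 pics/ov2.png
```

```text
(no output)
```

View pics/ov2.png

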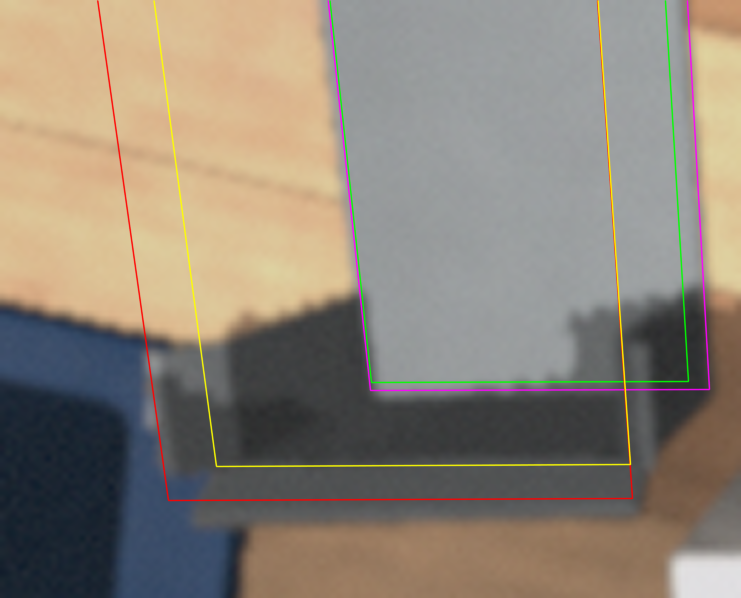

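The front flare edge at row 520 and the floor edge at row 390 put the case centre about 1 mm nearer: (.486, -.113, .24). I'm checking where the held carton sits in the hand with the same camera.

```bash
python3 -c "
from h import *
s=dict(np.load('w5.npz')); st=bot.state(); R=Ro.from_rotvec(st['ee_rot']).as_matrix(); print(R.round(3))
a=np.arctan2(R[1,0],R[0,0]); t=st['tcp_pos']; print('tool x angle',a)
for u in(-.0425,.0425):
  for v in(-.025,.025):
    for z in(-.005,.027): print(u,v,z,proj(s,(t[0]+np.cos(a)*u-np.sin(a)*v,t[1]+np.sin(a)*u+np.cos(a)*v,t[2]+z)).round(1))
go(.486,-.113,.2,.24+1.571)"
```

```text
[[ 0.974  0.227 -0.002]
 [ 0.227 -0.974  0.   ]
 [-0.002 -0.001 -1.   ]]
tool x angle 0.22911148034217851
-0.0425 -0.025 -0.005 [367.5 375.4]
-0.0425 -0.025 0.027 [378.4 425.2]
-0.0425 0.025 -0.005 [270.7 375.1]
-0.0425 0.025 0.027 [260.8 425. ]
0.0425 -0.025 -0.005 [376.2 213.5]
0.0425 -0.025 0.027 [391.5 231.8]
0.0425 0.025 -0.005 [263.6 213.3]
0.0425 0.025 0.027 [249.8 231.5]
d cm [ 6.08 -9.61 -0.03] yaw -0.011 j7 -0.93 t 12.97 F [-0.39 -0.14 -6.53] tcp [ 0.4487 -0.2204  0.1997]
```

Request:
{"api": "servo_tool", "payload": {
  "series": [
    {"dx": 2,"dy": -3.1,"dz": 0,"yaw": 0},
    {"dx": 4,"dy": -6.2,"dz": 0,"yaw": 0},
    {"dx": 6.1,"dy": -9.4,"dz": 0,"yaw": -0.011},
    {"dx": 6.1,"dy": -9.4,"dz": 3,"yaw": -0.011},
    {"dx": 6.1,"dy": -9.4,"dz": 6,"yaw": -0.011},
    {"dx": 6.1,"dy": -9.4,"dz": 9,"yaw": -0.011},
    {"dx": 6.1,"dy": -9.4,"dz": 10.5,"yaw": -0.011},
    {"dx": 6.1,"dy": -9.4,"dz": 10.5,"yaw": -0.011},
    {"dx": 6.1,"dy": -9.4,"dz": 10.5,"yaw": -0.011}
  ]
}}

```text
time: 14.1
tcp_pos: [0.4888, -0.1148, 0.0963]
ee_rot: [3.118, 0.378, 0.004]
contact_force: [0.4, -0.0, -5.8]
width: 0.0493
grip_force: 48.1
```

```bash
python3 -c "
from h import *
s=vision.snapshot('wrist'); t=vision.snapshot('top'); go(.487,-.115,.013,.24+1.571)
u=vision.snapshot('side')
f=lambda im,x0,y0,x1,y1: cv2.resize(im['color'][y0:y1,x0:x1,::-1],(400,300),interpolation=cv2.INTER_CUBIC)
cv2.imwrite('pics/h1.png',np.vstack([np.hstack([f(s,140,80,500,350),f(t,160,170,280,260)]),np.hstack([f(u,170,220,330,340),f(u,0,0,640,480)])]))"
```

```text
d cm [-0.21 -0.02  8.35] yaw 0.001 j7 -1.16 t 14.2 F [-0.32  0.27 -5.29] tcp [ 0.4888 -0.1147  0.0965]
```

View pics/h1.png

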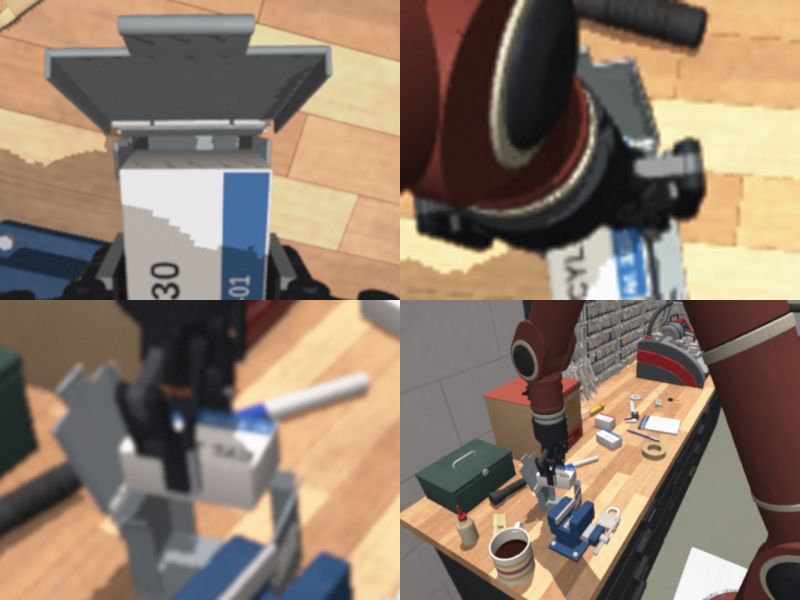

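The wrist crop shows the carton (centre col 195) nearly aligned with the case mouth (115 to 272) and the fingers clear of the vise. I'm nudging it about 1 mm left and 2 mm back, then lowering it.

Request:
{"api": "servo_tool", "payload": {
  "series": [
    {"dx": -0.15,"dy": -0.1,"dz": 0,"yaw": 0},
    {"dx": -0.15,"dy": -0.1,"dz": 1,"yaw": 0},
    {"dx": -0.15,"dy": -0.1,"dz": 2,"yaw": 0},
    {"dx": -0.15,"dy": -0.1,"dz": 3,"yaw": 0},
    {"dx": -0.15,"dy": -0.1,"dz": 4,"yaw": 0},
    {"dx": -0.15,"dy": -0.1,"dz": 4,"yaw": 0}
  ]
}}

```text
time: 15.0
tcp_pos: [0.4853, -0.1136, 0.0542]
ee_rot: [-3.118, -0.379, 0.004]
contact_force: [0.4, 0.8, -6.3]
width: 0.0494
grip_force: 48.1
```

Request:
{"api": "servo_tool", "payload": {
  "series": [
    {"dx": 0,"dy": 0,"dz": 1,"yaw": 0},
    {"dx": 0,"dy": 0,"dz": 2,"yaw": 0},
    {"dx": 0,"dy": 0,"dz": 3,"yaw": 0},
    {"dx": 0,"dy": 0,"dz": 3.6,"yaw": 0},
    {"dx": 0,"dy": 0,"dz": 4,"yaw": 0},
    {"dx": 0,"dy": 0,"dz": 4,"yaw": 0}
  ]
}}

```text
time: 15.75
tcp_pos: [0.486, -0.1138, 0.0151]
ee_rot: [-3.118, -0.379, 0.001]
contact_force: [0.1, -0.4, -6.2]
width: 0.0495
grip_force: 48.2
```

Request:
{"api": "servo_tool", "payload": {
  "series": [
    {"dx": 0,"dy": 0,"dz": 0.15,"yaw": 0},
    {"dx": 0,"dy": 0,"dz": 0.3,"yaw": 0},
    {"dx": 0,"dy": 0,"dz": 0.3,"yaw": 0}
  ]
}}

```text
time: 16.12
tcp_pos: [0.4863, -0.1138, 0.0124]
ee_rot: [3.119, 0.379, 0.001]
contact_force: [0.3, -0.2, -6.2]
width: 0.0494
grip_force: 48.2
```

Request:
{"api": "servo_tool", "payload": {
  "series": [
    {"dx": 0,"dy": 0,"dz": 0.1,"yaw": 0},
    {"dx": 0,"dy": 0,"dz": 0.2,"yaw": 0},
    {"dx": 0,"dy": 0,"dz": 0.2,"yaw": 0}
  ]
}}

```text
time: 16.5
tcp_pos: [0.4863, -0.1138, 0.0123]
ee_rot: [3.118, 0.379, 0.002]
contact_force: [-3.0, 1.7, 10.9]
width: 0.0493
grip_force: 50.3
```

Request:
{"api": "servo_tool", "payload": {
  "series": [
    {"dx": 0,"dy": 0,"dz": -0.15,"yaw": 0},
    {"dx": 0,"dy": 0,"dz": -0.15,"yaw": 0},
    {"dx": 0,"dy": 0,"dz": -0.15,"yaw": 0},
    {"dx": 0,"dy": 0,"dz": -0.15,"yaw": 0},
    {"dx": 0,"dy": 0,"dz": -0.15,"yaw": 0}
  ],
  "grip": 0.76
}}

```text
time: 17.12
tcp_pos: [0.4861, -0.1138, 0.0117]
ee_rot: [-3.119, -0.379, 0.0]
contact_force: [-0.1, -0.6, 0.3]
width: 0.065
grip_force: 0.0
```

Request:
{"api": "servo_tool", "payload": {
  "series": [
    {"dx": 0,"dy": 0,"dz": -3,"yaw": 0},
    {"dx": 0,"dy": 0,"dz": -7,"yaw": 0},
    {"dx": 0,"dy": 0,"dz": -12,"yaw": 0},
    {"dx": 0,"dy": 0,"dz": -17,"yaw": 0},
    {"dx": 0,"dy": 0,"dz": -17,"yaw": 0}
  ]
}}

```text
time: 17.75
tcp_pos: [0.4887, -0.1143, 0.1856]
ee_rot: [3.116, 0.378, 0.014]
contact_force: [-0.2, 1.1, -0.1]
width: 0.0648
grip_force: 0.0
```

```bash
python3 -c "
from h import *
s=vision.snapshot('wrist'); np.savez('w6.npz',**s); save(s,'w6')
S=vision.snapshot('side'); T=vision.snapshot('top')
p,e=fit([S],(.523,-.457,-1.88),(.05,.085,.032)); print(p,e)
go(p[0],p[1],.18,p[2]); print(proj(s,(.487,-.115,.038)))"
```

```text
[ 0.52534728 -0.45922306 -1.91878391] 0.3687838912010193
d cm [-4.37 34.52  0.07] yaw 0.59 j7 -1.16 t 17.9 F [ 0.22 -0.58  0.11] tcp [ 0.4851 -0.1136  0.1809]
[316.78693333 231.90811942]
```

View pics/w6.png

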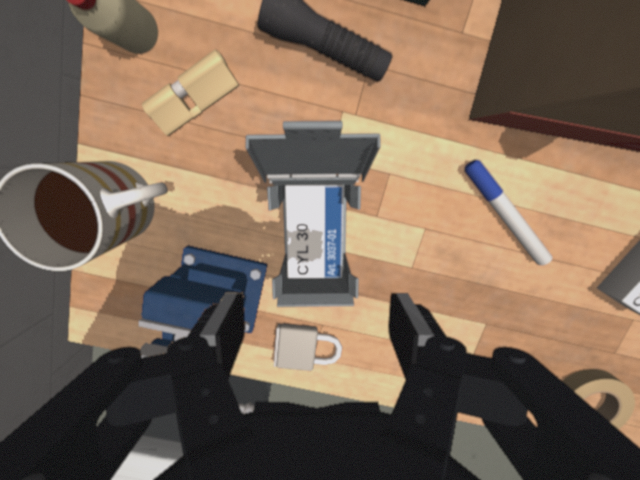

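The bottom carton lies flat and centred in the case at (315,231). I'm returning for the lighter one at its known set-down pose.

Request:
{"api": "servo_tool", "payload": {
  "series": [
    {"dx": -0.7,"dy": 5.7,"dz": 0,"yaw": 0.1},
    {"dx": -1.5,"dy": 11.4,"dz": 0,"yaw": 0.2},
    {"dx": -2.2,"dy": 17.1,"dz": 0,"yaw": 0.3},
    {"dx": -3,"dy": 22.8,"dz": 0,"yaw": 0.4},
    {"dx": -3.7,"dy": 28.5,"dz": 2,"yaw": 0.5},
    {"dx": -4.46,"dy": 34.24,"dz": 5,"yaw": 0.551},
    {"dx": -4.46,"dy": 34.24,"dz": 8,"yaw": 0.551},
    {"dx": -4.46,"dy": 34.24,"dz": 8,"yaw": 0.551},
    {"dx": -4.46,"dy": 34.24,"dz": 8,"yaw": 0.551}
  ],
  "grip": 1
}}

```text
time: 19.02
tcp_pos: [0.5255, -0.4557, 0.1016]
ee_rot: [-3.103, 0.481, 0.0]
contact_force: [0.1, 0.6, -0.0]
width: 0.0856
grip_force: 0.0
```

```bash
python3 -c "
from h import *
s=vision.snapshot('wrist')
print(fit([s],(.523,-.456,-1.88),(.05,.085,.032)))
go(.5236,-.4568,.0063,-1.88)"
```

```text
(array([ 0.52258659, -0.45577644, -1.87828447]), np.float64(0.022042568773031235))
d cm [-0.22  0.14  9.64] yaw 0.002 j7 -1.11 t 19.07 F [-0.43 -0.17 -0.84] tcp [ 0.526  -0.4561  0.1028]
```

Request:
{"api": "servo_tool", "payload": {
  "series": [
    {"dx": -0.2,"dy": 0.1,"dz": 3,"yaw": 0},
    {"dx": -0.2,"dy": 0.1,"dz": 6,"yaw": 0},
    {"dx": -0.2,"dy": 0.1,"dz": 8,"yaw": 0},
    {"dx": -0.2,"dy": 0.1,"dz": 9.2,"yaw": 0},
    {"dx": -0.2,"dy": 0.1,"dz": 9.2,"yaw": 0},
    {"dx": -0.2,"dy": 0.1,"dz": 9.2,"yaw": 0}
  ]
}}

```text
time: 19.82
tcp_pos: [0.5233, -0.4579, 0.011]
ee_rot: [3.103, -0.483, 0.003]
contact_force: [0.6, 0.5, -0.4]
width: 0.0856
grip_force: 0.0
```

Request:
{"api": "servo_tool", "payload": {
  "series": [
    {"dx": 0,"dy": 0,"dz": 0.4,"yaw": 0},
    {"dx": 0,"dy": 0,"dz": 0.4,"yaw": 0}
  ]
}}

```text
time: 20.08
tcp_pos: [0.5226, -0.4572, 0.0059]
ee_rot: [-3.104, 0.484, -0.0]
contact_force: [0.0, -0.0, -0.2]
width: 0.0856
grip_force: 0.0
```

Request:
{"api": "servo_tool", "payload": {
  "series": [
    {"dx": 0,"dy": 0,"dz": 0,"yaw": 0},
    {"dx": 0,"dy": 0,"dz": 0,"yaw": 0},
    {"dx": 0,"dy": 0,"dz": 0,"yaw": 0},
    {"dx": 0,"dy": 0,"dz": 0,"yaw": 0},
    {"dx": 0,"dy": 0,"dz": 0,"yaw": 0},
    {"dx": 0,"dy": 0,"dz": 0,"yaw": 0}
  ],
  "grip": 0,
  "squeeze": 42
}}

```text
time: 20.82
tcp_pos: [0.5229, -0.4572, 0.0062]
ee_rot: [3.104, -0.483, 0.001]
contact_force: [-1.1, 0.5, 2.7]
width: 0.0491
grip_force: 47.6
```

Request:
{"api": "servo_tool", "payload": {
  "series": [
    {"dx": 0,"dy": 0,"dz": -2,"yaw": 0},
    {"dx": 0,"dy": 0,"dz": -6,"yaw": 0},
    {"dx": 0,"dy": 0,"dz": -11,"yaw": 0},
    {"dx": 0,"dy": 0,"dz": -16,"yaw": 0},
    {"dx": 0,"dy": 0,"dz": -18,"yaw": 0},
    {"dx": 0,"dy": 0,"dz": -18,"yaw": 0},
    {"dx": 0,"dy": 0,"dz": -18,"yaw": 0}
  ]
}}

```text
time: 21.7
tcp_pos: [0.5213, -0.4562, 0.1837]
ee_rot: [-3.102, 0.484, 0.006]
contact_force: [0.1, 0.9, -6.6]
width: 0.0495
grip_force: 46.9
```

```bash
python3 -c "
from h import *
go(.486,-.1138,.18,.2414-1.5708)"
```

```text
d cm [-13.79 -31.53   0.49] yaw -0.551 j7 -1.11 t 21.7 F [ 0.08  0.94 -6.61] tcp [ 0.5213 -0.4562  0.1837]
```

Request:
{"api": "servo_tool", "payload": {
  "series": [
    {"dx": -2.3,"dy": -5.3,"dz": 0,"yaw": -0.1},
    {"dx": -4.6,"dy": -10.5,"dz": 0,"yaw": -0.2},
    {"dx": -6.9,"dy": -15.8,"dz": 0,"yaw": -0.3},
    {"dx": -9.2,"dy": -21,"dz": 0,"yaw": -0.4},
    {"dx": -11.5,"dy": -26.3,"dz": 0,"yaw": -0.5},
    {"dx": -13.8,"dy": -31.5,"dz": 0,"yaw": -0.551},
    {"dx": -13.8,"dy": -31.5,"dz": 0,"yaw": -0.551},
    {"dx": -13.8,"dy": -31.5,"dz": 3,"yaw": -0.551},
    {"dx": -13.8,"dy": -31.5,"dz": 6,"yaw": -0.551},
    {"dx": -13.8,"dy": -31.5,"dz": 6,"yaw": -0.551},
    {"dx": -13.8,"dy": -31.5,"dz": 6,"yaw": -0.551}
  ]
}}

```text
time: 23.08
tcp_pos: [0.4874, -0.1157, 0.1261]
ee_rot: [3.118, 0.378, 0.001]
contact_force: [-0.0, 0.5, -4.8]
width: 0.0491
grip_force: 46.9
```

```bash
python3 -c "
from h import *
F=[]
for i in range(4): s=vision.snapshot('wrist'); F.append(bot.state()['contact_force'][2])
print(np.mean(F)); go(.486,-.1138,.05,.2414-1.5708)
cv2.imwrite('pics/w7.png',cv2.resize(s['color'][60:360,120:520,::-1],None,fx=2,fy=2))"
```

```text
-4.915090812415148
d cm [-0.14 -0.21  7.68] yaw 0.0 j7 -1.15 t 23.27 F [ 0.46  0.59 -4.76] tcp [ 0.4877 -0.1155  0.1269]
```

View pics/w7.png

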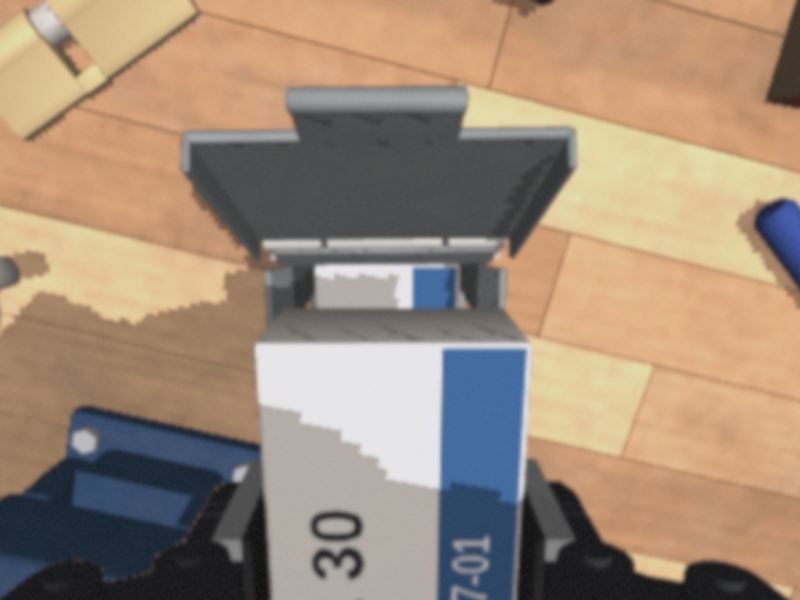

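The held carton (cols 257 to 528) lines up with the lower one (313 to 460) to about 2 mm, and the weight of 4.9 N is confirmed. I'm correcting and lowering.

Request:
{"api": "servo_tool", "payload": {
  "series": [
    {"dx": -0.15,"dy": -0.2,"dz": 0,"yaw": 0},
    {"dx": -0.15,"dy": -0.2,"dz": 1.5,"yaw": 0},
    {"dx": -0.15,"dy": -0.2,"dz": 3,"yaw": 0},
    {"dx": -0.15,"dy": -0.2,"dz": 4.5,"yaw": 0},
    {"dx": -0.15,"dy": -0.2,"dz": 6,"yaw": 0},
    {"dx": -0.15,"dy": -0.2,"dz": 7,"yaw": 0},
    {"dx": -0.15,"dy": -0.2,"dz": 7,"yaw": 0},
    {"dx": -0.15,"dy": -0.2,"dz": 7,"yaw": 0}
  ]
}}

```text
time: 24.28
tcp_pos: [0.4855, -0.1137, 0.0561]
ee_rot: [3.118, 0.379, 0.001]
contact_force: [-0.4, 0.8, -5.3]
width: 0.0494
grip_force: 46.8
```

Request:
{"api": "servo_tool", "payload": {
  "series": [
    {"dx": 0,"dy": 0,"dz": 0.5,"yaw": 0},
    {"dx": 0,"dy": 0,"dz": 1.0,"yaw": 0},
    {"dx": 0,"dy": 0,"dz": 1.1,"yaw": 0},
    {"dx": 0,"dy": 0,"dz": 1.1,"yaw": 0}
  ]
}}

```text
time: 24.78
tcp_pos: [0.485, -0.1136, 0.0447]
ee_rot: [-3.118, -0.379, 0.0]
contact_force: [-0.3, 0.6, -4.9]
width: 0.049
grip_force: 47.0
```

Request:
{"api": "servo_tool", "payload": {
  "series": [
    {"dx": 0,"dy": 0,"dz": 0.1,"yaw": 0},
    {"dx": 0,"dy": 0,"dz": 0.1,"yaw": 0}
  ]
}}

```text
time: 25.02
tcp_pos: [0.4853, -0.1136, 0.044]
ee_rot: [3.119, 0.379, 0.001]
contact_force: [0.0, -0.3, -2.6]
width: 0.0492
grip_force: 47.0
```

Request:
{"api": "servo_tool", "payload": {
  "series": [
    {"dx": 0,"dy": 0,"dz": 0,"yaw": 0},
    {"dx": 0,"dy": 0,"dz": 0,"yaw": 0},
    {"dx": 0,"dy": 0,"dz": 0,"yaw": 0},
    {"dx": 0,"dy": 0,"dz": 0,"yaw": 0},
    {"dx": 0,"dy": 0,"dz": 0,"yaw": 0}
  ],
  "grip": 0.76
}}

```text
time: 25.65
tcp_pos: [0.4851, -0.1136, 0.0439]
ee_rot: [-3.119, -0.379, -0.0]
contact_force: [-0.7, -0.0, -0.7]
width: 0.0647
grip_force: 0.0
```

Request:
{"api": "servo_tool", "payload": {
  "series": [
    {"dx": 0,"dy": 0,"dz": -3,"yaw": 0},
    {"dx": 0,"dy": 0,"dz": -7,"yaw": 0},
    {"dx": 0,"dy": 0,"dz": -12,"yaw": 0},
    {"dx": 0,"dy": 0,"dz": -15,"yaw": 0},
    {"dx": 0,"dy": 0,"dz": -15,"yaw": 0},
    {"dx": 0,"dy": 0,"dz": -15,"yaw": 0}
  ]
}}

```text
time: 26.4
tcp_pos: [0.4842, -0.1134, 0.193]
ee_rot: [-3.118, -0.379, 0.003]
contact_force: [-0.9, 0.8, -0.7]
width: 0.0649
grip_force: 0.0
```

```bash
python3 -c "
from h import *
s=vision.snapshot('wrist'); go(.60,-.085,.25,.2414-1.5708)
for c in('wrist','side','top'):
  s=vision.snapshot(c)
  for r in vision.landmark_of(c,'flap_edge')[:1]: 
    print(c,r['uv'],r['score'])
    for a in(1.7,1.8,1.9,2.0,2.1):
      X=np.array([.0545-.067*np.cos(a),0,.0775+.067*np.sin(a)]); P=(.486+.971*X[0],-.114+.239*X[0],X[2]); print(a,proj(s,P).round(1),np.round(P,3))
s=vision.snapshot('wrist'); cv2.imwrite('pics/w8.png',cv2.resize(s['color'][60:360,120:520,::-1],None,fx=2,fy=2))"
```

```text
d cm [11.92  0.02 -5.77] yaw 0.001 j7 -1.15 t 26.45 F [-0.68  1.06  0.11] tcp [ 0.484  -0.1134  0.1926]
wrist [314.2, 127.8] 0.57
1.7 [319.7 157.3] [ 0.547 -0.099  0.144]
1.8 [319.7 144.8] [ 0.554 -0.097  0.143]
1.9 [319.7 132.5] [ 0.56  -0.096  0.141]
2.0 [319.7 120.7] [ 0.566 -0.094  0.138]
2.1 [319.7 109.7] [ 0.572 -0.093  0.135]
side [200.8, 256.3] 0.67
1.7 [211.4 257. ] [ 0.547 -0.099  0.144]
1.8 [207.6 257. ] [ 0.554 -0.097  0.143]
1.9 [204.  257.4] [ 0.56  -0.096  0.141]
2.0 [200.6 258.1] [ 0.566 -0.094  0.138]
2.1 [197.5 259.1] [ 0.572 -0.093  0.135]
top [208.0, 194.3] 0.61
1.7 [210.3 198.4] [ 0.547 -0.099  0.144]
1.8 [210.  194.9] [ 0.554 -0.097  0.143]
1.9 [209.8 191.6] [ 0.56  -0.096  0.141]
2.0 [209.7 188.6] [ 0.566 -0.094  0.138]
2.1 [209.8 186. ] [ 0.572 -0.093  0.135]
```

View pics/w8.png

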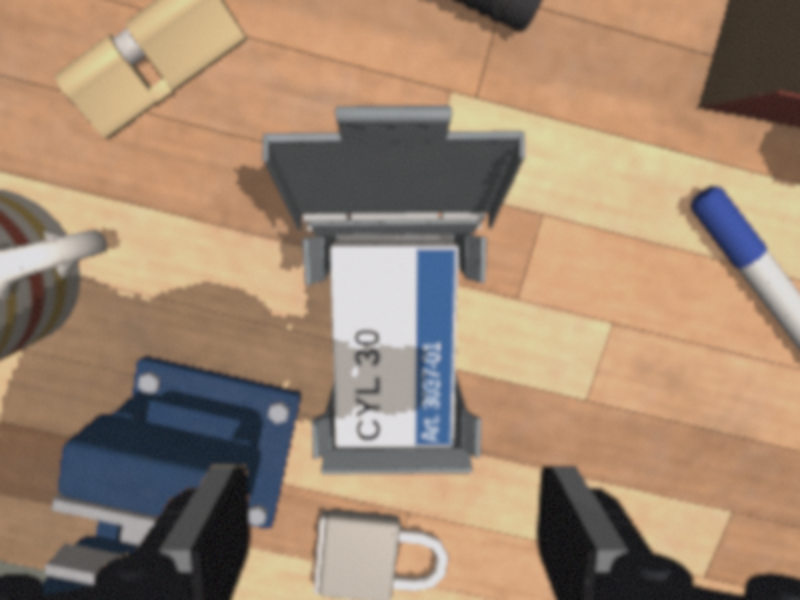

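Both cartons are stacked and centred at crop (395,345), and the flap stands at about 1.92 rad. I'm closing the fingers, going over and behind the flap, and then swinging it down.

Request:
{"api": "servo_tool", "payload": {
  "series": [
    {"dx": 0,"dy": 0,"dz": -2.5,"yaw": 0},
    {"dx": 4,"dy": 0,"dz": -2.5,"yaw": 0},
    {"dx": 8,"dy": 0,"dz": -2.5,"yaw": 0},
    {"dx": 12.2,"dy": 0,"dz": -2.5,"yaw": 0},
    {"dx": 12.2,"dy": 0,"dz": -2.5,"yaw": 0},
    {"dx": 12.2,"dy": 0,"dz": 0,"yaw": 0},
    {"dx": 12.2,"dy": 0,"dz": 3.5,"yaw": 0},
    {"dx": 12.2,"dy": 0,"dz": 6.5,"yaw": 0},
    {"dx": 12.2,"dy": 0,"dz": 6.5,"yaw": 0},
    {"dx": 12.2,"dy": 0,"dz": 6.5,"yaw": 0}
  ],
  "grip": 0
}}

```text
time: 28.05
tcp_pos: [0.6039, -0.0848, 0.13]
ee_rot: [3.118, 0.378, 0.002]
contact_force: [0.3, -0.4, -0.2]
width: 0.0003
grip_force: 0.0
```

```bash
python3 -c "
from h import *
go(.486,-.114,.0775,.2414-1.5708)
s=vision.snapshot('wrist'); cv2.imwrite('pics/w9.png',s['color'][:,:,::-1])"
```

```text
d cm [-1.215e+01  1.000e-02  5.230e+00] yaw -0.0 j7 -1.24 t 28.05 F [ 0.33 -0.37 -0.24] tcp [ 0.6039 -0.0848  0.13  ]
```

View pics/w9.png

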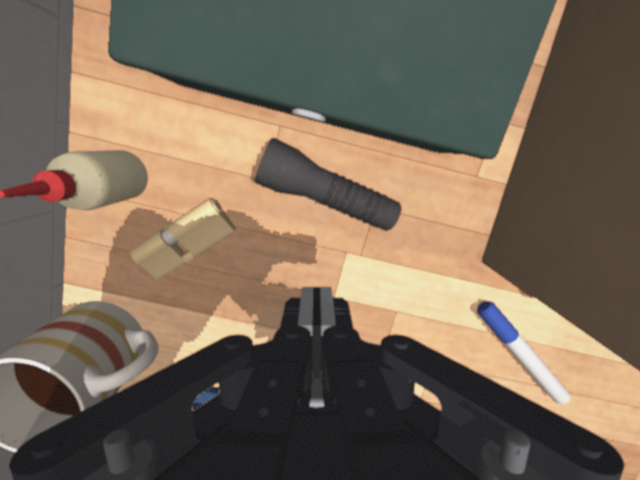

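The fingers are closed behind the flap with nothing touched. Now I'm swinging it.

Request:
{"api": "servo_tool", "payload": {
  "series": [
    {"dx": -2,"dy": 0,"dz": 0,"yaw": 0},
    {"dx": -4,"dy": 0,"dz": 0,"yaw": 0},
    {"dx": -5.5,"dy": 0,"dz": 0,"yaw": 0},
    {"dx": -6.6,"dy": 0,"dz": -0.1,"yaw": 0},
    {"dx": -7.65,"dy": 0,"dz": -0.2,"yaw": 0},
    {"dx": -8.5,"dy": 0,"dz": 0.1,"yaw": 0},
    {"dx": -9.25,"dy": 0,"dz": 0.5,"yaw": 0},
    {"dx": -9.9,"dy": 0,"dz": 1.1,"yaw": 0},
    {"dx": -10.5,"dy": 0,"dz": 1.8,"yaw": 0},
    {"dx": -10.9,"dy": 0,"dz": 2.6,"yaw": 0},
    {"dx": -11.3,"dy": 0,"dz": 3.4,"yaw": 0},
    {"dx": -11.3,"dy": 0,"dz": 3.4,"yaw": 0}
  ]
}}

```text
time: 29.6
tcp_pos: [0.4927, -0.1113, 0.0939]
ee_rot: [-3.118, -0.379, 0.004]
contact_force: [-0.0, 0.6, -0.2]
width: 0.0003
grip_force: 0.0
```

Request:
{"api": "servo_tool", "payload": {
  "series": [
    {"dx": 0,"dy": 0,"dz": 0.4,"yaw": 0},
    {"dx": 0,"dy": 0,"dz": 0.8,"yaw": 0},
    {"dx": 0,"dy": 0,"dz": 1.2,"yaw": 0},
    {"dx": 0,"dy": 0,"dz": 1.5,"yaw": 0},
    {"dx": 0,"dy": 0,"dz": 1.6,"yaw": 0},
    {"dx": 0,"dy": 0,"dz": 1.6,"yaw": 0}
  ]
}}

```text
time: 30.35
tcp_pos: [0.4937, -0.1114, 0.0798]
ee_rot: [3.119, 0.379, 0.0]
contact_force: [-2.1, 0.7, 8.3]
width: -0.0001
grip_force: 4.2
```

Request:
{"api": "servo_tool", "payload": {
  "series": [
    {"dx": 0,"dy": 0,"dz": 0.15,"yaw": 0},
    {"dx": 0,"dy": 0,"dz": 0.15,"yaw": 0},
    {"dx": 0,"dy": 0,"dz": 0,"yaw": 0},
    {"dx": 0,"dy": 0,"dz": -4,"yaw": 0},
    {"dx": -2,"dy": 0,"dz": -9,"yaw": 0},
    {"dx": -4,"dy": 0,"dz": -13,"yaw": 0},
    {"dx": -4,"dy": 0,"dz": -13,"yaw": 0},
    {"dx": -4,"dy": 0,"dz": -13,"yaw": 0}
  ]
}}

```text
time: 31.35
tcp_pos: [0.4549, -0.1207, 0.2084]
ee_rot: [-3.118, -0.379, 0.0]
contact_force: [0.2, 0.1, -0.4]
width: 0.0001
grip_force: 0.0
```

```bash
python3 -c "
from h import *
w=vision.snapshot('wrist'); u=vision.snapshot('side'); st=bot.state(); print(st['time'],st['contact_force'])
for c,s in (('wrist',w),('side',u)):
  for r in vision.landmark_of(c,'flap_edge')[:1]:
    print(c,r)
    for a in(0,.1,.2): X=.0545-.067*np.cos(a); print(a,proj(s,(.486+.971*X,-.114+.239*X,.0775+.067*np.sin(a))))
f=lambda im,x0,y0,x1,y1: cv2.resize(im['color'][y0:y1,x0:x1,::-1],(400,500),interpolation=cv2.INTER_CUBIC)
cv2.imwrite('pics/end.png',np.hstack([f(w,220,100,460,400),f(u,180,240,308,400)]))"
```

```text
31.45 [0.3447109  0.20421937 0.22767565]
wrist {'uv': [316.6, 206.8], 'score': 0.95}
0 [318.36925704 210.68284775]
0.1 [318.41381901 211.86221276]
0.2 [318.46183858 212.24685244]
side {'uv': [260.4, 298.0], 'score': 0.59}
0 [261.08792852 298.02510373]
0.1 [260.51498448 294.77170245]
0.2 [259.54244542 291.44682106]
```

View pics/end.png

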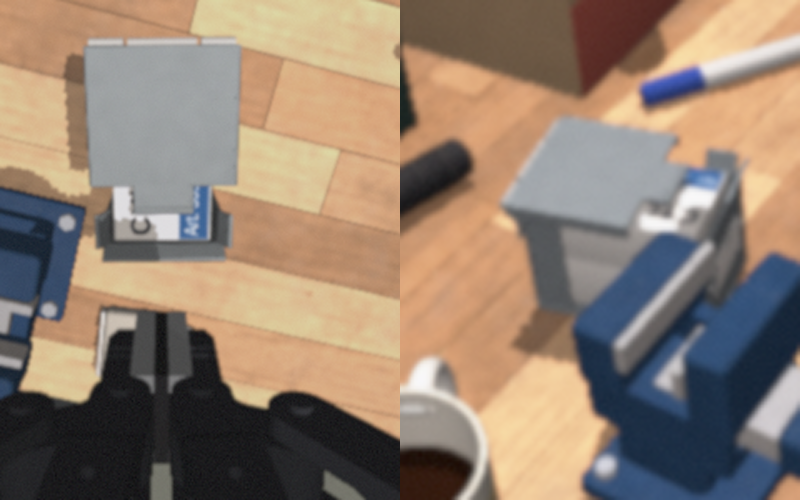

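The flap lies level over the case in both crops, with its side-view edge at (260,298) matching angle 0. The robot is touching nothing.

```bash
python3 -c "
from rig import workorder
print(workorder.close_job())"
```

```text
the job is handed in; nothing more can be done
None
```

The job is handed in at about 31 s: both cartons lie stacked flat in the case, the heavier (about 0.67 kg) under the lighter (about 0.50 kg), the flap looks fully down in the last pictures, and the bystanders were not touched; no verdict came back.

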